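# Feed a magnetised bolt through the tunnel demagnetiser with the push stick

### The arm

A 6-joint arm with a two-finger parallel gripper is mounted at the origin on a cart in front of the work surface, level with it; the furniture and walls round the work are solid. World frame = base frame: x ahead of the robot, y to its left, z up, the work surface at z = 0. Lengths are in m, angles in rad, forces in N, time in s.
With the tool pointing down it reaches from about 0.3 to 0.75 m from the base axis. Payload 8.5 kg.
Tool frame: the origin (TCP) lies between the finger pads; the fingertips stand 22 mm ahead of it and the grasp point (between the pads) lies 3 mm ahead of it; y points along the fingers, x is the direction in which the jaws open and shut, and the axes are right-handed (so a half turn about y gives the same grasp; the last joint's range is limited). The gripper opens to 88 mm and grips with 3 to 60 N. Pads are 18 mm wide; open, the fingers measure 123 mm over their backs; the gripper's body (75 mm by 187 mm) begins 45 mm behind the grasp point.
Start: joints at [-1.379, 0.381, 1.297, -0, 1.464, -0.215], TCP at [0.218, -0.505, 0.261] pointing down, gripper open.
Joint ranges: [-3.11, 3.11], [-0.89, 2.33], [0.22, 2.48], [-1.42, 4.56], [0.17, 2.85], [-2.88, 2.88]. Speed limits (rad/s): [2.39, 2.39, 3.14, 3.14, 3.14, 3.14].

### API

Orientations are given as a rotation vector (axis times angle).
In Python, from bench import env gives the robot as it stands. Calls block until the motion is done:
- env.movep(position, orientation): joint-space move of the TCP to a pose.
- env.servo_line(position, attitude=None, feed=0.15, guard=None): straight line of the TCP; attitude=None keeps the orientation; feed is the mean speed in m/s. With guard (N) it stops when the force on the tool has changed by that much, and returns True; else False.
- env.move_j(angles): joint-space move.
- env.ungrasp() and env.grab(newtons=None): open the fingers fully, or close them until they stop; newtons is the grip in N (None keeps the last).
- env.dwell(seconds).
- env.ik(position, orientation): joint angles nearest the present ones, or None.
- env.state(): the state.
- env.get_image(name): name is "scene" or "top" or "wrist"; returns the picture (480x640x3 uint8, blue, green, red); there is no depth.
- env.camera_info(name): a dict with "fx", "fy", "cx", "cy" (pixels), "k1" (the pictures are not rectified: a ray, as slopes to the right and down, at radius r is drawn at 1 + k1 r^2 times it, then the intrinsics apply), "R" (3x3) and "t" (3): a world point X has camera coordinates R X + t. Camera axes: x right, y down, z forward; pixel columns grow to the right and rows downward; lengths in m; the calibration is good to about 2 mm. A picture is of the moment at which its call begins: read the wrist's pose just before it. camera_info takes no time and is no camera call; for the wrist camera it gives the pose at the moment of the call.
A pose or a line that the arm cannot do raises env.Unreachable and nothing moves.
- env.sign_off(): hands the job in, once; it reports no verdict.
Trained networks look in the newest picture that a camera, given by its name, has taken for a name from the list of things; names that differ only in an ending like _2 or _b are one class to them, and where a whole thing is asked for, a point or a joint stands for the part that bears it (a point fixed in the world has none). Each returns a list of dicts, best first, with "confidence" (0 to 1); they miss things now and then, are a little off and sometimes report something else, mostly with a low value. They report only what shows in the picture. A call takes as long as a camera call.
- env.outline_of(camera, query): "pixels" (480x640 bool, what is visible of it).
- env.spot_point(camera, query): "xyz" ([x, y, z] in m, in world coordinates, good to about 4 mm: a listed point, or the origin of a listed thing).
The state is a dict: "time_s": time; "qpos": joint angles; "qd": joint speeds; "joint_torque": joint torques, N m; "eef_pos": TCP position; "tool_rot": TCP orientation; "ft_force": force on the tool from outside, world axes, zero at the start; "wrist_torque": the same for the moment, N m; "width": opening from 0.0 (shut) to 1.0 (fully open).
Only numpy, scipy, OpenCV 4.12 (cv2) and the standard library are available. Lean on these libraries where they do the work, as an engineer would, in place of code of your own. Each camera call takes 0.05 s, during which the arm holds its last target.

### The job

The largest of the three hexagon bolts has become magnetised. Lay it lengthways between the guide strips on the infeed end of the demagnetiser bed (the open end, without the stop block), short of the tunnel, and let go of it; then take the wooden push stick by its handle and, keeping the hand out of the tunnel, push the bolt with the stick's nose right through and fully out of the far mouth. Draw the stick back out, lay it down on the cabinet top off the machine, and do not disturb the two smaller bolts and the welding magnet.

Things in the scene. Friction and masses are not known exactly. Their poses are not given: they have to be found in the camera images.
- tunnel (a point): Middle of the tunnel of a table-top demagnetiser (blue coil housing across a low bed): point on the bed's top, on its centre line, 30 mm above the cabinet top. x is the feed direction, y across, z up. Housing x -30 to +30, y -54 to +54 mm, its top 64 mm above the bed. Opening 46 mm wide, 44 mm high. The bed reaches x -155 to +150 mm; infeed end at -x.
- bolt_centre (a point): Largest of three hexagon bolts (27 x 70 x 24 mm; the others are 20 mm wide, under 60 long), loose on the cabinet top; point at its centre, 12 mm above what it lies on. Length along y, 35 mm each way; z up. About 27 mm wide at the head, 16 at the tip, 22 at the middle, to be gripped there. About 0.1 kg. Either end may go first.
- stick_handle (a point): Loose wooden push stick, 0.12 kg, standing on its sole; point in the middle of its upright handle block, 50 mm above the sole. x points along the blade to the nose, y across, z up. The block is 50 mm long, 22 wide (y), its top 72 mm above the sole. The blade, 22 mm wide and 18 high, runs along the sole from 15 mm behind this point to the nose 155 mm ahead of it.
- stick_nose (a point): Middle of the front face of the push stick's nose, 9 mm above the sole; the rubber-tipped nose is 24 mm wide and 18 mm high. Axes as for the handle.
- small_bolt_a (a point): Smaller hexagon bolt, 20 x 53 x 18 mm, leave alone; point at its centre, length along y.
- small_bolt_b (a point): Smaller hexagon bolt, 20 x 58 x 18 mm, leave alone; point at its centre, length along y.
- weld_magnet: Arrow-shaped welding magnet, 69 x 102 x 14 mm, leave alone; origin at the centre of its underside.
- bolt_0: The largest hexagon bolt itself (see point bolt_centre); origin at the centre of its underside.
- push_stick: The push stick itself (see point stick_handle); origin on its sole, 5 mm ahead of the handle point.
- demagnetiser: The demagnetiser, fixed; origin on the cabinet top under the tunnel point, same axes. Bed 84 mm wide. Two guide strips along the whole bed at y = +24 and -24 mm, 6 mm wide and 6 mm high, 42 mm apart inside. The infeed end is open; at the outfeed end a stop block, 14 mm high above the bed, stands across from x = 144 to 150 mm.

How it is judged:
On the way, in this order (a step that is already met when the one before it is completed fails the run):
1. the largest bolt lies between the guide strips on the infeed end, short of the tunnel, let go (x of bolt_centre in the frame of tunnel between -0.15 and -0.055 m and y of bolt_centre in the frame of tunnel between -0.018 and 0.018 m and z of bolt_centre in the frame of tunnel between 0 and 0.022 m and angle between the y axis of bolt_0 and the x axis of tunnel, either way round below 0.4 rad and contact force between the fingers and bolt_0 below 0.05 N), for 0.2 s.
2. the bolt is out of the far mouth with the stick's nose behind it in the tunnel (x of bolt_centre in the frame of tunnel above 0.06 m and y of bolt_centre in the frame of tunnel between -0.018 and 0.018 m and z of bolt_centre in the frame of tunnel between 0 and 0.022 m and x of stick_nose in the frame of tunnel between -0.03 and 0.09 m and y of stick_nose in the frame of tunnel between -0.025 and 0.025 m and z of stick_nose in the frame of tunnel below 0.044 m), for 0.1 s.
At the end, for the whole second after the job is handed in: The largest bolt rests between the guide strips on the outfeed end of the bed, its centre 60 to 130 mm past the middle of the tunnel and within 18 mm of the centre line; the push stick rests on the cabinet top, not touching the demagnetiser; both at rest (x of bolt_centre in the frame of tunnel between 0.06 and 0.13 m and y of bolt_centre in the frame of tunnel between -0.018 and 0.018 m and z of bolt_centre in the frame of tunnel between 0 and 0.022 m and contact force between push_stick and demagnetiser below 0.05 N and height (world z) of stick_handle between 0 and 0.056 m and height (world z) of stick_nose between 0 and 0.03 m and linear speed of each of bolt_0, push_stick below 0.02 m/s).
It fails at once if the fingers touch the bolt when it is in the tunnel or past it (x of bolt_centre in the frame of tunnel between -0.05 and 0.15 m and y of bolt_centre in the frame of tunnel between -0.03 and 0.03 m and z of bolt_centre in the frame of tunnel below 0.04 m and contact force between the fingers and bolt_0 above 0.5 N).
It fails at once if the hand enters the tunnel (x of the grasp point in the frame of tunnel between -0.03 and 0.03 m and y of the grasp point in the frame of tunnel between -0.025 and 0.025 m and z of the grasp point in the frame of tunnel below 0.044 m).
It fails at once if a smaller bolt or the welding magnet is moved by more than 30 mm (distance of any of small_bolt_a, small_bolt_b, weld_magnet from where it was at the start of the episode above 0.03 m).
It also fails if it takes over 54 s, if anything falls off the work surface, if the arm or the gripper's body presses on something with over 40 N, if the wrist force passes 120 N, or if a joint passes its speed limit or range.

## Working session

There is one attempt and no reset: what is moved stays moved. The work goes in short steps, each a Python script; the robot and the scene stay as the last script left them, time stands still between calls to the robot, and variables do not carry over. Pictures are saved under pics/ and viewed, and the job is handed in when it is done.

```bash
ls; mkdir -p pics
cat > a.py <<'E'
from bench import env
import cv2,numpy as np
s=env.state();print(s['time_s'],s['eef_pos'],s['tool_rot'],s['width'])
for c in ('scene','top'):
    im=env.get_image(c);cv2.imwrite(f'pics/{c}0.png',im)
    for q in ['tunnel','bolt_centre','stick_handle','stick_nose','small_bolt_a','weld_magnet','demagnetiser','push_stick','bolt_0']:
        for r in env.spot_point(c,q)[:4]: print(c,q,np.round(r['xyz'],4),round(r['confidence'],2))
for c in ('scene','top','wrist'):
    i=env.camera_info(c);print(c,{k:np.round(v,3).tolist() for k,v in i.items()})
print(env.state()['time_s'])
E
python3 a.py
```

```text
pics
0.0 [ 0.21757662 -0.50485941  0.26016668] [-1.37357684  0.90521633 -0.90359777] 1.0018516686686276
scene tunnel [ 0.5816 -0.0689  0.0313] 0.63
scene bolt_centre [0.4548 0.1706 0.0113] 0.74
scene stick_handle [ 0.4366 -0.0064  0.0488] 0.86
scene stick_nose [ 0.4515 -0.1591  0.0135] 0.84
scene small_bolt_a [0.6128 0.1766 0.0064] 0.5
scene small_bolt_a [0.5212 0.1823 0.0092] 0.48
scene push_stick [ 0.4372 -0.0108 -0.001 ] 0.76
scene bolt_0 [ 0.4532  0.1706 -0.0009] 0.84
top tunnel [ 0.5832 -0.0702  0.0338] 0.97
top bolt_centre [0.4549 0.1691 0.0121] 0.8
top bolt_centre [ 0.5813 -0.0683  0.0306] 0.51
top bolt_centre [0.6139 0.1758 0.0077] 0.24
top stick_handle [ 0.4347 -0.0107  0.0488] 0.59
top stick_handle [0.4552 0.1683 0.0145] 0.48
top stick_nose [ 0.452  -0.1628  0.0046] 0.56
top small_bolt_a [0.5227 0.1796 0.0064] 0.63
top small_bolt_a [0.6131 0.1755 0.007 ] 0.58
top weld_magnet [ 0.4057 -0.2084 -0.0035] 0.77
top demagnetiser [ 0.5797 -0.0678  0.0013] 0.56
top push_stick [ 0.4385 -0.016  -0.005 ] 0.6
top bolt_0 [0.4558 0.1702 0.0025] 0.55
scene {'fx': 452.318, 'fy': 452.318, 'cx': 320.758, 'cy': 240.641, 'k1': 0.02, 'R': [[-0.558, -0.83, -0.02], [-0.561, 0.395, -0.727], [0.611, -0.395, -0.686]], 't': [0.284, 0.313, 0.608]}
top {'fx': 474.391, 'fy': 474.391, 'cx': 315.825, 'cy': 242.71, 'k1': 0.005, 'R': [[-0.01, -1.0, -0.007], [-0.997, 0.011, -0.075], [0.075, 0.007, -0.997]], 't': [-0.006, 0.502, 0.89]}
wrist {'fx': 341.571, 'fy': 341.571, 'cx': 316.686, 'cy': 232.428, 'k1': 0.008, 'R': [[0.396, -0.918, -0.0], [-0.886, -0.382, 0.264], [-0.242, -0.105, -0.965]], 't': [-0.549, -0.035, 0.388]}
1.0
```

View pics/top0.png

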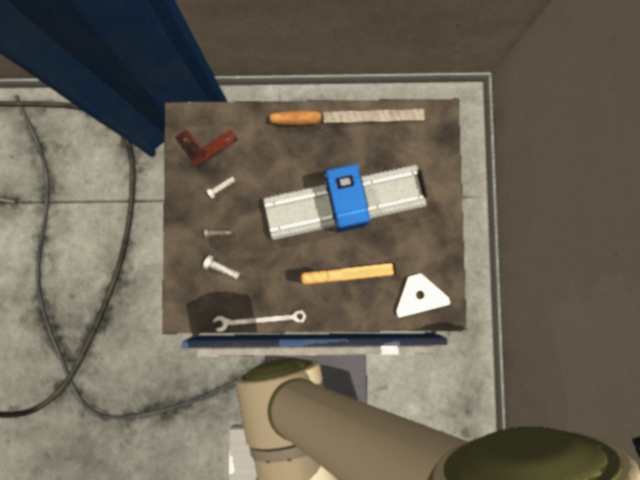

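View pics/scene0.png

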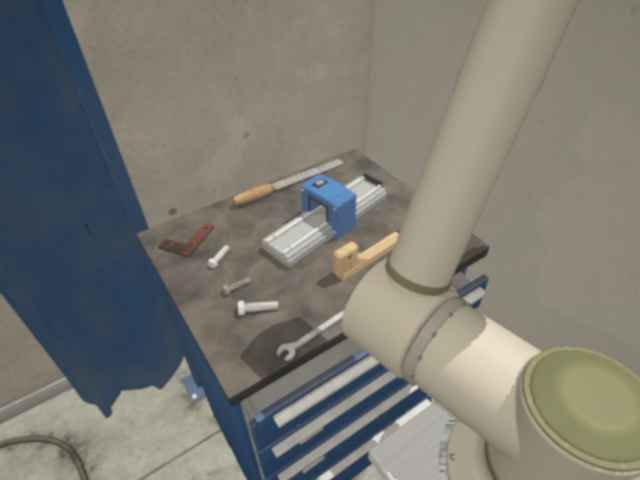

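```bash
cat > h.py <<'E'
from bench import env
import cv2,numpy as np
from scipy.spatial.transform import Rotation as Ro
def att(a,):  # jaw opening direction at world angle a, pointing down
    x=np.array([np.cos(a),np.sin(a),0]);y=np.array([0,0,-1.]);z=np.cross(x,y)
    return Ro.from_matrix(np.c_[x,y,z]).as_rotvec()
def ray(i,uv):
    R=np.array(i['R']);t=np.array(i['t']);d=np.array([(uv[0]-i['cx'])/i['fx'],(uv[1]-i['cy'])/i['fy']])
    u=d.copy()
    for _ in range(20): u=d/(1+i['k1']*(u@u))
    return -R.T@t, R.T@np.array([u[0],u[1],1])
def onz(i,uv,z):
    c,r=ray(i,uv);return c+r*(z-c[2])/r[2]
def proj(i,X):
    p=np.array(i['R'])@np.array(X)+np.array(i['t']);u=p[:2]/p[2];u=u*(1+i['k1']*(u@u))
    return np.array([u[0]*i['fx']+i['cx'],u[1]*i['fy']+i['cy']])
E
python3 - <<'E'
from h import *
s=env.state();T=Ro.from_rotvec(s['tool_rot']).as_matrix();print(np.round(T,3))
i=env.camera_info('wrist');C=-np.array(i['R']).T@i['t'];print('cam',C,'in tool',T.T@(C-s['eef_pos']));print(np.round(np.array(i['R'])@T,3))
i=env.camera_info('top')
for n,p in dict(infL=(264,201),infR=(272,239),outL=(418,166),outR=(426,202)).items(): print(n,onz(i,p,.03))
for n,p in dict(tipTL=(165,102),TR=(459,98),BL=(163,332),BR=(465,331)).items(): print(n,onz(i,p,0))
print('bolt',onz(i,(206,262),.012),onz(i,(239,276),.012))
print('stick',onz(i,(303,278),.01),onz(i,(393,270),.01))
# curtain edges
j=env.camera_info('scene')
c1,r1=ray(i,(155,155));c2,r2=ray(j,(105,415))
A=np.c_[r1,-r2];k=np.linalg.lstsq(A,c2-c1,rcond=None)[0];print('A',c1+k[0]*r1,c2+k[1]*r2)
# edge B: vertical plane thru top px (180,0), scene plane
c1,r1=ray(i,(200,45));n1=np.cross(r1,[0,0,1])
c2,ra=ray(j,(70,0));_,rb=ray(j,(140,235));
for (r) in (ra,rb):
    k=n1@(c1-c2)/(n1@r);print('B',c2+k*r)
E
```

```text
[[ 0.396  0.     0.918]
 [-0.918  0.     0.396]
 [-0.    -1.     0.   ]]
cam [ 0.2803986  -0.47704791  0.38337305] in tool [-0.00092173 -0.12262566  0.06878127]
[[ 1.     0.     0.001]
 [ 0.001 -0.264 -0.965]
 [ 0.     0.965 -0.264]]
infL [0.58160699 0.08664518 0.03      ]
infR [0.50876644 0.07164245 0.03      ]
outL [ 0.64570679 -0.20811304  0.03      ]
outR [ 0.57609685 -0.22145793  0.03      ]
tipTL [0.78898103 0.28803077 0.        ]
TR [ 0.78941972 -0.29969427  0.        ]
BL [0.33340223 0.28579966 0.        ]
BR [ 0.32973368 -0.29610081  0.        ]
bolt [0.4672149 0.2008094 0.012    ] [0.43963259 0.13712275 0.012     ]
stick [0.43451536 0.01421409 0.01      ] [ 0.44806767 -0.15903386  0.01      ]
A [ 0.86016857  0.54000661 -0.66698852] [ 0.86790009  0.55690209 -0.65900107]
B [0.93589236 0.23355254 0.41542392]
B [ 1.00222675  0.26664405 -0.17762945]
```

```bash
cat > b.py <<'E'
from h import *
a=np.radians(-23.4)
for p,aa in (((.454,.150,.2),-23.4),((.454,.170,.03),-23.4),((.555,.03,.065),12.6),((.436,-.01,.05),5.8),((.515,.23,.085),12.6),((.6,-.1,.085),12.6)):
    q=env.ik(p,att(np.radians(aa)));print(p,aa,None if q is None else np.round(q,2))
env.movep([.454,.150,.24],att(a))
i=env.camera_info('wrist');im=env.get_image('wrist');cv2.imwrite('pics/w1.png',im)
for q in ['bolt_centre','bolt_0','small_bolt_a','tunnel']:
    for r in env.spot_point('wrist',q)[:4]: print(q,np.round(r['xyz'],4),round(r['confidence'],2))
for k,q in enumerate(['bolt_0','small_bolt_a']):
    for r in env.outline_of('wrist',q)[:2]:
        m=r['pixels'].astype(np.uint8);ys,xs=np.nonzero(m);P=np.array([onz(i,(x,y),.012) for x,y in zip(xs,ys)])[:,:2]
        c=P.mean(0);w,V=np.linalg.eigh(np.cov(P.T));ax=V[:,1];l=(P-c)@ax;n=(P-c)@V[:,0]
        print(q,round(r['confidence'],2),'mean',c,'ang',np.degrees(np.arctan2(ax[1],ax[0])),'ctr',c+ax*(l.min()+l.max())/2,'len',np.ptp(l),'wid',np.ptp(n))
s=env.state();print(s['time_s'],s['eef_pos'])
E
python3 b.py
```

```text
(0.454, 0.15, 0.2) -23.4 [ 0.07  0.31  1.59 -0.    1.24  0.48]
(0.454, 0.17, 0.03) -23.4 [ 0.11  0.58  1.77 -0.    0.79  0.52]
(0.555, 0.03, 0.065) 12.6 [-0.16  0.61  1.54  0.    0.99 -0.38]
(0.436, -0.01, 0.05) 5.8 [-0.3   0.49  1.89 -0.    0.76 -0.4 ]
(0.515, 0.23, 0.085) 12.6 [ 0.21  0.59  1.5   0.    1.05 -0.01]
(0.6, -0.1, 0.085) 12.6 [-0.36  0.65  1.37  0.    1.12 -0.58]
bolt_centre [0.4536 0.172  0.0066] 0.89
bolt_0 [0.456  0.1738 0.0019] 0.56
small_bolt_a [0.526  0.1785 0.0055] 0.86
small_bolt_a [0.6152 0.1764 0.0053] 0.77
small_bolt_a [ 0.4343 -0.0016  0.0463] 0.23
bolt_0 0.96 mean [0.45721525 0.17664191] ang 64.8712483321824 ctr [0.4553475  0.17265989] len 0.07015883005341783 wid 0.026230313831738836
small_bolt_a 0.83 mean [0.52453137 0.18439258] ang 90.32754454838246 ctr [0.52454906 0.18129812] len 0.0533626353205319 wid 0.019890785930796694
small_bolt_a 0.81 mean [0.61249646 0.1781082 ] ang 122.3183391664137 ctr [0.61418759 0.17543501] len 0.06015152164332717 wid 0.019973777218108838
3.825 [0.45407598 0.14984795 0.23997774]
```

View pics/w1.png

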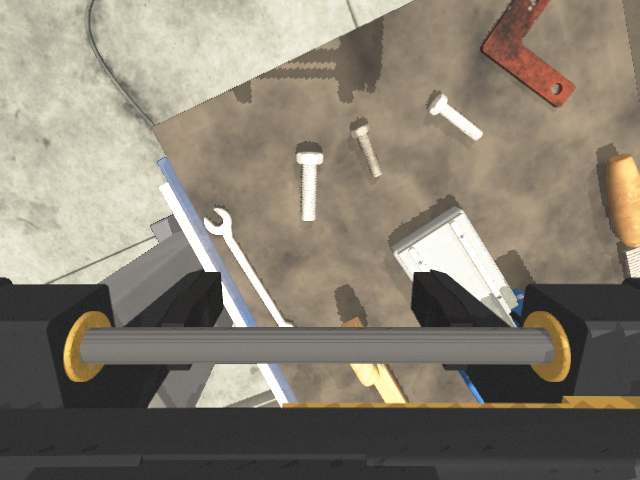

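Run:
```python
from h import *
ang=np.radians(64.9);ax=np.array([np.cos(ang),np.sin(ang)])
g=np.array([.4552,.1722])-.005*ax
A=att(ang-np.pi/2)
env.movep([*g,.10],A)
print(env.servo_line([*g,.0295],feed=.08,guard=8))
env.grab(25);print(env.state()['width']*88)
env.servo_line([*g,.13],feed=.15)
s=env.state();print(s['width']*88,s['eef_pos'],s['ft_force'],s['time_s'])
# view from behind infeed, bed orientation
env.movep([.53,.10,.25],att(np.radians(12.6)))
i=env.camera_info('wrist');im=env.get_image('wrist');cv2.imwrite('pics/w2.png',im)
for q in ['tunnel','demagnetiser','bolt_centre','small_bolt_a','stick_handle','stick_nose']:
    for r in env.spot_point('wrist',q)[:3]: print(q,np.round(r['xyz'],4),round(r['confidence'],2))
s=env.state();print(s['width']*88,s['eef_pos'],s['time_s'])
import pickle;pickle.dump(i,open('w2.pkl','wb'))
```

```text
False
20.372263826541094
20.432237097525093 [0.45261114 0.167602   0.12926804] [-1.13395638  0.4084118  -2.19348463] 7.3333
bolt_centre [0.5296 0.104  0.2308] 0.59
bolt_centre [0.5222 0.177  0.0068] 0.49
small_bolt_a [0.524  0.1766 0.0064] 0.82
small_bolt_a [0.6158 0.1756 0.0057] 0.6
small_bolt_a [0.53   0.103  0.2196] 0.51
stick_handle [ 0.4341 -0.0058  0.0454] 0.58
20.627280287013097 [0.52977134 0.10030344 0.24962623] 8.4667
```

View pics/w2.png

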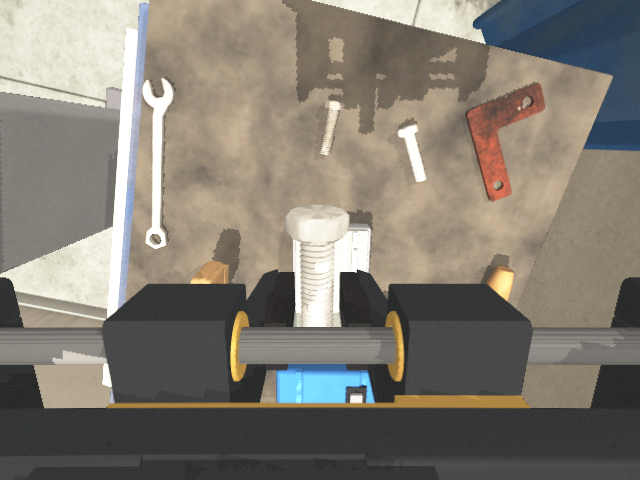

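Run:
```python
import cv2
im=cv2.imread('pics/top0.png')[155:250,255:440]
cv2.imwrite('pics/z1.png',cv2.resize(im,None,fx=4.3,fy=4.3,interpolation=cv2.INTER_CUBIC))
```

```text
(no output)
```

View pics/z1.png

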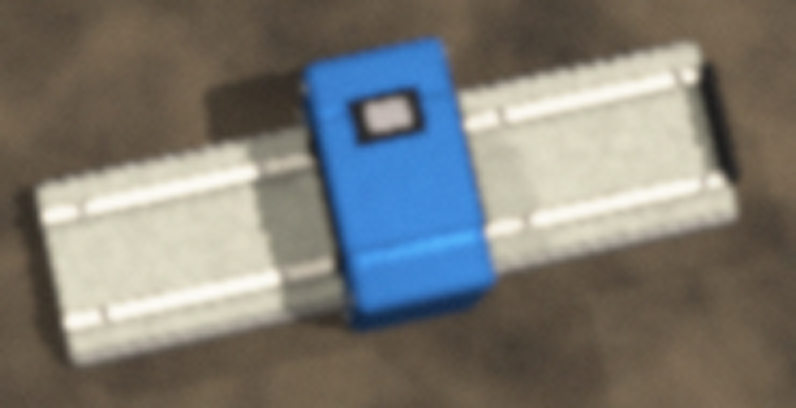

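```bash
cat > fit.py <<'E'
from h import *
from scipy.optimize import least_squares
i=env.camera_info('top')
obs=[((40,185),(-.155,.042,.03)),((72,362),(-.155,-.042,.03)),((738,218),(.15,-.042,.03)),((697,43),(.15,.042,.03)),
((45,216),(-.155,.024,.036)),((66,322),(-.155,-.024,.036)),((692,74),(.144,.024,.036)),((714,180),(.144,-.024,.036)),
((308,76),(-.03,.054,.094)),((440,40),(.03,.054,.094)),]
def w(p,m): c,s=np.cos(p[2]),np.sin(p[2]);return np.array([p[0]+c*m[0]-s*m[1],p[1]+s*m[0]+c*m[1],m[2]])
def f(p): return np.concatenate([proj(i,w(p,m))-((np.array(o)+.5)/4.3-.5+np.array([255,155])) for o,m in obs])
r=least_squares(f,[.58,-.07,-1.35],loss='soft_l1');print(r.x,np.degrees(r.x[2]));print(np.round(f(r.x).reshape(-1,2),2))
E
python3 fit.py
```

```text
[ 0.57954559 -0.06927721 -1.36610365] -78.27197375824903
[[-2.22 -0.54]
 [-0.57  1.18]
 [ 1.56  0.41]
 [ 0.95 -1.42]
 [-1.82  0.91]
 [-1.48  0.93]
 [ 1.86  0.4 ]
 [ 2.57  0.22]
 [-1.5  -2.83]
 [ 0.77 -1.62]]
```

```bash
cat >> fit.py <<'E'
obs=obs[:8]
def w(p,m): c,s=np.cos(p[2]),np.sin(p[2]);m=np.array(m)*[p[3],p[3],1];return np.array([p[0]+c*m[0]-s*m[1],p[1]+s*m[0]+c*m[1],m[2]])
r=least_squares(f,[.58,-.07,-1.35,1],loss='soft_l1');print(r.x,np.degrees(r.x[2]));print(np.round(f(r.x).reshape(-1,2),2))
E
python3 fit.py|tail -9
python3 - <<'E'
from h import *
# back off so wrist camera sees the bed: TCP further along -feed, higher
a=np.radians(11.9)
d=np.array([np.cos(a-np.pi/2),np.sin(a-np.pi/2)])
p=np.array([.581,-.0695])-.30*d
env.movep([*p,.34],att(a))
i=env.camera_info('wrist');im=env.get_image('wrist');cv2.imwrite('pics/w3.png',im)
import pickle;pickle.dump(i,open('w3.pkl','wb'))
for q in ['tunnel','demagnetiser']:
    for r in env.spot_point('wrist',q)[:3]: print(q,np.round(r['xyz'],4),round(r['confidence'],2))
print(env.state()['time_s'])
E
```

```text
[ 0.58005115 -0.06903017 -1.36706878  0.97834524] -78.32727150070447
[[-0.53 -0.79]
 [ 0.89  0.  ]
 [-0.36  0.13]
 [-0.7  -0.8 ]
 [-0.16  0.46]
 [ 0.05 -0.06]
 [ 0.21  0.82]
 [ 0.76  0.11]]
tunnel [ 0.5833 -0.068   0.0255] 0.57
demagnetiser [ 0.5804 -0.0666  0.0012] 0.93
9.275
```

View pics/w3.png

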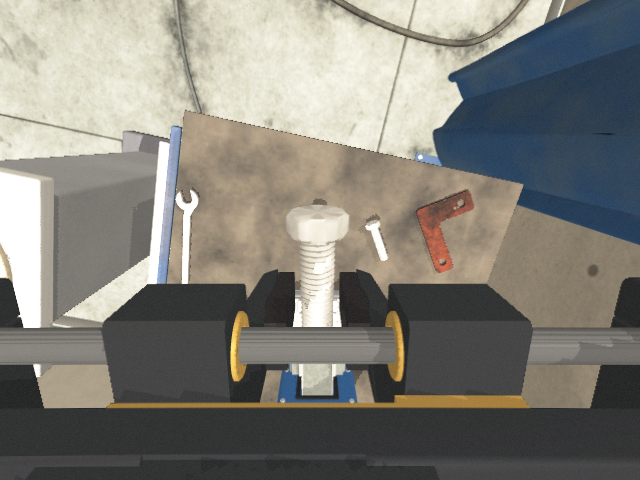

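```bash
cat >> h.py <<'E'
TA=np.radians(-78.2);TD=np.array([np.cos(TA),np.sin(TA)]);TN=np.array([-TD[1],TD[0]]);TO=np.array([.581,-.069])
JA=TA+np.pi/2
def tw(x,y=0): return TO+TD*x+TN*y
def tt(p): v=np.array(p)[:2]-TO;return v@TD,v@TN
E
python3 - <<'E'
from h import *
p=tw(-.10)
env.movep([*p,.12],att(JA))
print(env.servo_line([*p,.0605],feed=.06,guard=8))
s=env.state();print(s['eef_pos'],s['ft_force'])
env.ungrasp()
env.servo_line([*p,.16],feed=.2)
env.movep([*tw(-.16),.24],att(JA))
im=env.get_image('wrist');cv2.imwrite('pics/w4.png',im)
for c in ('wrist','scene','top'):
    if c!='wrist': cv2.imwrite(f'pics/{c}4.png',env.get_image(c))
    for q in ['bolt_centre']:
        for r in env.spot_point(c,q)[:3]: print(c,q,np.round(r['xyz'],4),tt(r['xyz']),round(r['confidence'],2))
for c in ('scene','top'):
  for q in ('stick_handle','stick_nose'):
        for r in env.spot_point(c,q)[:2]: print(c,q,np.round(r['xyz'],4),round(r['confidence'],2))
print(env.state()['time_s'])
E
```

```text
False
[0.56074889 0.02884906 0.06084412] [-0.08189497 -0.08816929 -1.2349028 ]
wrist bolt_centre [0.5596 0.0302 0.0408] (np.float64(-0.10147986047457347), np.float64(-0.0006617537767944399)) 0.97
wrist bolt_centre [ 0.437  -0.0157 -0.0005] (np.float64(-0.0816210632862156), np.float64(-0.13005726441851517)) 0.68
wrist bolt_centre [ 0.403  -0.2072 -0.0016] (np.float64(0.09887917589902621), np.float64(-0.2024997495641153)) 0.46
top bolt_centre [0.5619 0.0309 0.0449] (np.float64(-0.10169472672747053), np.float64(0.0017327884536466561)) 0.79
scene stick_nose [ 0.4473 -0.1592  0.0094] 0.64
top stick_handle [ 0.4363 -0.011   0.0459] 0.67
top stick_nose [ 0.4534 -0.164   0.007 ] 0.93
14.2667
```

View pics/w4.png

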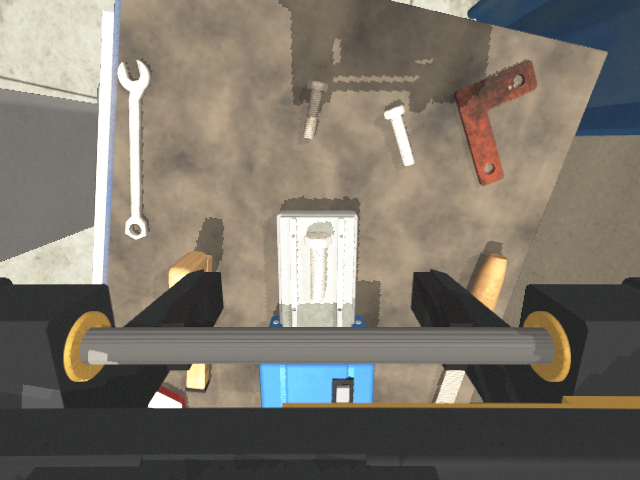

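View pics/scene4.png

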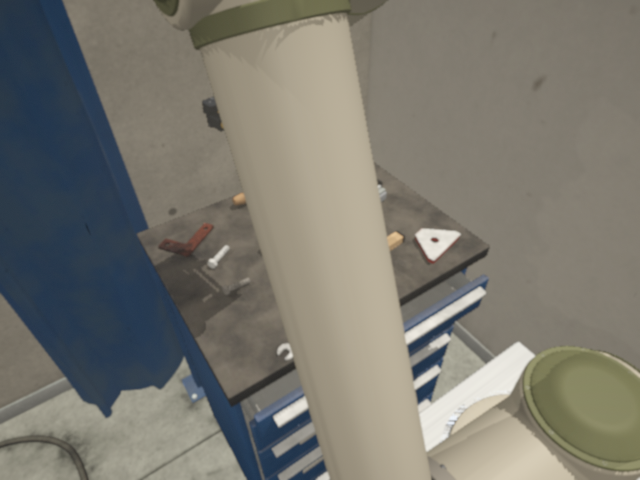

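Run:
```python
from h import *
env.movep([.445,-.13,.27],att(np.radians(6)))
i=env.camera_info('wrist');im=env.get_image('wrist');cv2.imwrite('pics/w5.png',im)
for q in ['stick_handle','stick_nose','push_stick']:
    for r in env.spot_point('wrist',q)[:2]: print(q,np.round(r['xyz'],4),round(r['confidence'],2))
import pickle;pickle.dump(i,open('w5.pkl','wb'))
print(env.state()['time_s'])
```

```text
stick_handle [ 0.436  -0.0061  0.0477] 0.57
stick_nose [ 0.4494 -0.163   0.0078] 0.78
push_stick [ 0.4402 -0.0175 -0.0014] 0.66
15.425
```

View pics/w5.png

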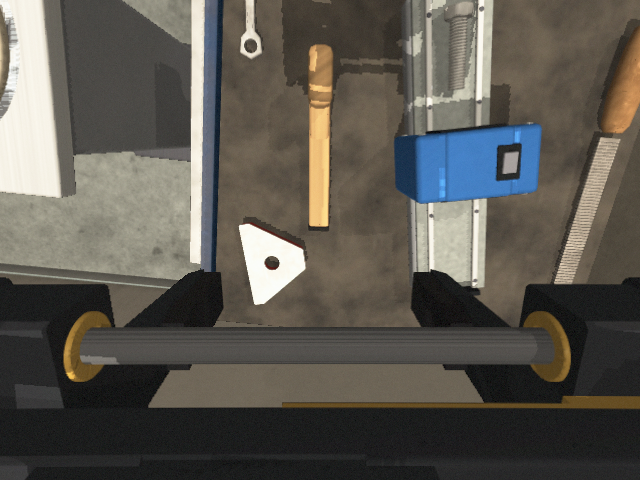

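Run:
```python
from h import *
import pickle;i=pickle.load(open('w5.pkl','rb'))
for n,p,z in (('noseL',(309.5,228),.018),('noseR',(329,228),.018),('bladeL',(310,135),.018),('bladeR',(329.5,135),.018),('hTopBackL',(311,50),.072),('hTopBackR',(332,50),.072),('hfrontL',(310,85),.072),('hfrontR',(333,85),.072)): print(n,onz(i,p,z))
print(proj(i,[.436,-.009,.072]),proj(i,[.4359,-.009,.0]))
cv2.imwrite('pics/z5.png',cv2.resize(cv2.imread('pics/w5.png')[30:240,280:360],None,fx=2.8,fy=2.8,interpolation=cv2.INTER_CUBIC))
```

```text
noseL [ 0.44121934 -0.1583777   0.018     ]
noseR [ 0.46318647 -0.15603832  0.018     ]
bladeL [ 0.4315728  -0.05757606  0.018     ]
bladeR [ 0.45201035 -0.05539795  0.018     ]
hTopBackL [0.42649945 0.01081844 0.072     ]
hTopBackR [0.44419279 0.0127045  0.072     ]
hfrontL [ 0.42841756 -0.01654188  0.072     ]
hfrontR [ 0.44829495 -0.01442338  0.072     ]
[319.61287487  76.61691606] [318.93276113  88.49298683]
```

View pics/z5.png

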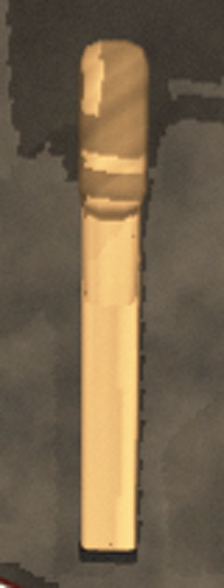

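Run:
```python
from h import *
sa=np.radians(-84.5);sd=np.array([np.cos(sa),np.sin(sa)])
h=np.array([.4365,-.007])-.005*sd
A=att(sa+np.pi/2)
env.movep([*h,.14],A)
print(env.servo_line([*h,.053],feed=.08,guard=8))
env.grab(55);s=env.state();print(s['width']*88,s['eef_pos'])
env.servo_line([*h,.18],feed=.15)
s=env.state();print(s['width']*88,s['ft_force'],s['wrist_torque'],s['time_s'])
env.movep([*tw(-.315),.19],att(JA))
for c in ('wrist','top','scene'):
    cv2.imwrite(f'pics/{c}6.png',env.get_image(c))
    for q in ('stick_handle','stick_nose','bolt_centre'):
        for r in env.spot_point(c,q)[:2]: print(c,q,np.round(r['xyz'],4),np.round(tt(r['xyz']),4),round(r['confidence'],2))
s=env.state();print(s['eef_pos'],tt(s['eef_pos']),s['time_s'])
```

```text
False
21.588422409313452 [ 0.43596527 -0.00200363  0.05296198]
21.778900444444574 [ 0.0026131   0.46626898 -1.47189611] [ 0.04619912 -0.09279575  0.00735336] 19.4417
wrist stick_handle [0.5153 0.2354 0.1839] [-0.3114 -0.0021] 0.66
wrist stick_nose [0.5175 0.2247 0.1392] [-0.3005 -0.0021] 0.31
wrist bolt_centre [0.5156 0.2358 0.1857] [-0.3117 -0.0017] 0.64
top stick_handle [0.5178 0.2303 0.1857] [-0.3059 -0.0007] 0.82
top stick_nose [0.548  0.082  0.1413] [-0.1546 -0.0014] 0.83
top bolt_centre [0.5621 0.0328 0.0437] [-0.1035  0.0023] 0.85
scene stick_handle [0.5167 0.2367 0.1864] [-0.3124 -0.0004] 0.6
scene stick_handle [0.5209 0.233  0.1357] [-0.3079  0.0029] 0.59
[0.51657365 0.23930173 0.19001596] (np.float64(-0.31496144362023115), np.float64(-1.836952768042005e-05)) 21.0417
```

View pics/top6.png

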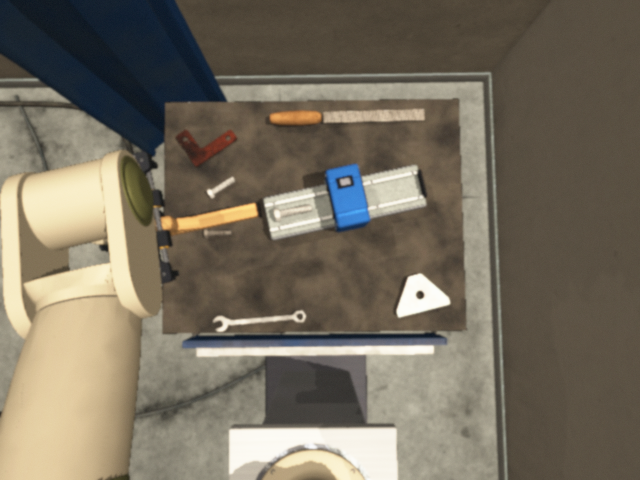

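View pics/wrist6.png

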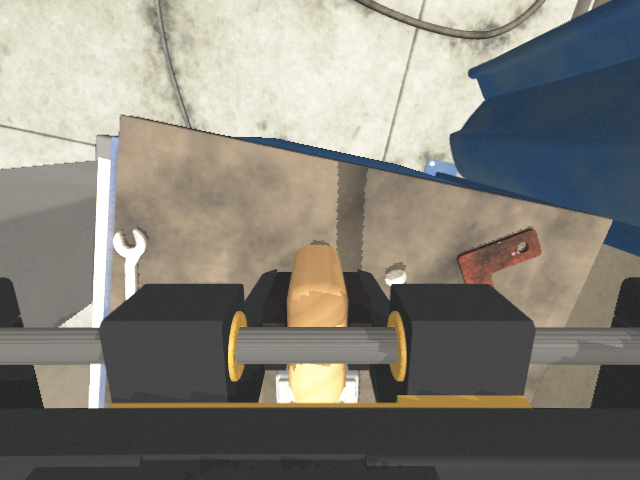

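View pics/scene6.png

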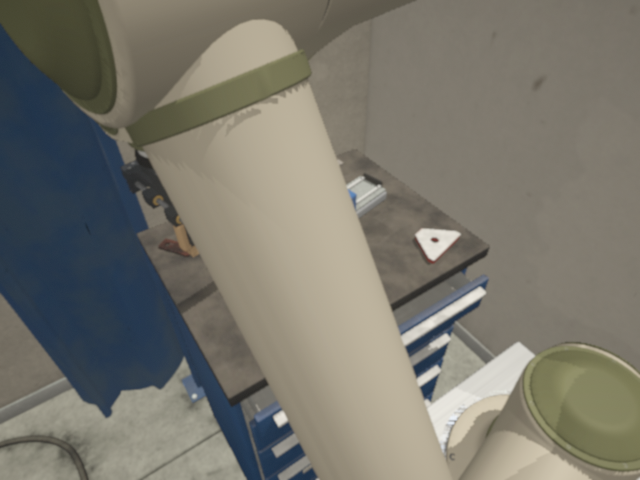

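Run:
```python
from h import *
A=att(JA)
env.servo_line([*tw(-.308),.13],feed=.12)
g=env.servo_line([*tw(-.308),.0855],feed=.05,guard=5)
s=env.state();print(g,s['eef_pos'],s['ft_force'],s['width']*88)
if g: env.servo_line([*tw(-.308),s['eef_pos'][2]+.002],feed=.05)
z=env.state()['eef_pos'][2]
g=env.servo_line([*tw(-.17),z],feed=.05,guard=20)
s=env.state();print(g,s['eef_pos'],tt(s['eef_pos']),s['ft_force'],s['width']*88,s['time_s'])
for c in ('top','scene'):
    cv2.imwrite(f'pics/{c}7.png',env.get_image(c))
    for q in ('stick_nose','stick_handle'):
        for r in env.spot_point(c,q)[:2]: print(c,q,np.round(r['xyz'],4),np.round(tt(r['xyz']),4),round(r['confidence'],2))
```

```text
False [0.51818839 0.23253864 0.08577996] [-0.9418346   0.33389497 -0.96853281] 21.055189550812912
False [0.5462342  0.09748545 0.08577286] (np.float64(-0.17007664617238819), np.float64(1.4509723182098567e-05)) [ 0.7200311   1.00280245 -1.98129642] 21.763029477749587 25.6417
top stick_nose [ 0.5804 -0.0605  0.0358] [-0.0084  0.0012] 0.65
top stick_nose [ 0.587  -0.0952  0.0456] [0.0269 0.0005] 0.29
scene stick_nose [0.521  0.1837 0.0072] [-0.2596 -0.0071] 0.46
```

View pics/top7.png

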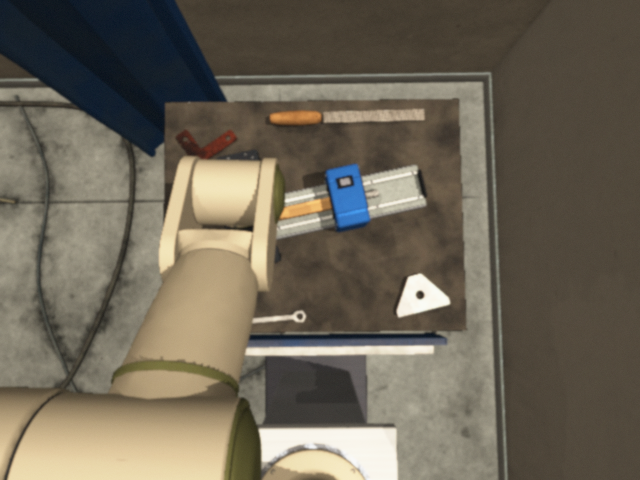

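Going well: the bolt tip shows just past the housing at (375,193), with the stick in the tunnel. Continue the push.

Run:
```python
from h import *
z=env.state()['eef_pos'][2]
g=env.servo_line([*tw(-.104),.0857],feed=.045,guard=20)
env.dwell(.2)
s=env.state();print(g,s['eef_pos'],tt(s['eef_pos']),s['ft_force'],s['width']*88,s['time_s'])
for c in ('top',):
    cv2.imwrite(f'pics/{c}8.png',env.get_image(c))
    for q in ('stick_nose','bolt_centre'):
        for r in env.spot_point(c,q)[:2]: print(c,q,np.round(r['xyz'],4),np.round(tt(r['xyz']),4),round(r['confidence'],2))
cv2.imwrite('pics/z8.png',cv2.resize(cv2.imread('pics/top8.png')[150:250,250:450],None,fx=4,fy=4,interpolation=cv2.INTER_CUBIC))
```

```text
False [0.5597436  0.03288496 0.08572071] (np.float64(-0.10407871053664766), np.float64(2.7872111769667503e-05)) [ 0.05213269 -0.32833295 -1.14405519] 21.347897921438342 27.7583
top stick_nose [ 0.5922 -0.1253  0.0389] [ 0.0574 -0.0005] 0.62
top bolt_centre [ 0.6011 -0.1609  0.0469] [0.0941 0.0009] 0.9
```

View pics/z8.png

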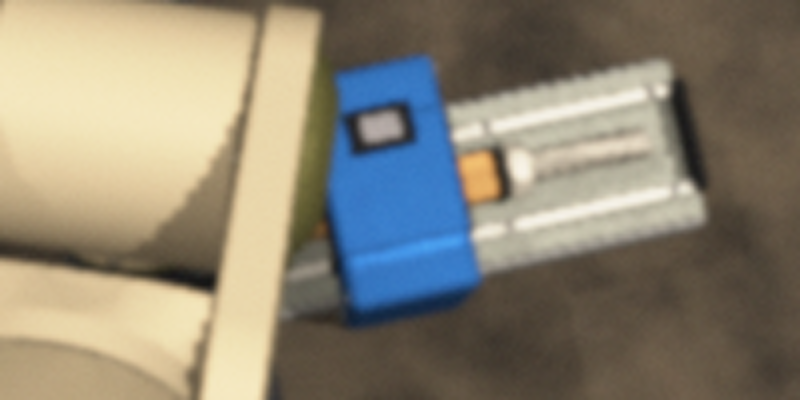

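Run:
```python
from h import *
env.servo_line([*tw(-.325),.0862],feed=.12)
env.servo_line([*tw(-.325),.20],feed=.15)
sa=np.radians(-84.5);sd=np.array([np.cos(sa),np.sin(sa)])
h=np.array([.4365,-.007])-.005*sd
env.movep([*h,.18],att(sa+np.pi/2))
env.servo_line([*h,.075],feed=.12)
g=env.servo_line([*h,.0525],feed=.03,guard=3)
s=env.state();print(g,s['eef_pos'],s['ft_force'])
env.ungrasp()
env.servo_line([*h,.15],feed=.15)
env.movep([.445,-.13,.27],att(np.radians(6)))
for c in ('top','wrist','scene'):
    cv2.imwrite(f'pics/{c}9.png',env.get_image(c))
    for q in ('stick_nose','stick_handle','bolt_centre','small_bolt_a','weld_magnet'):
        for r in env.spot_point(c,q)[:2]: print(c,q,np.round(r['xyz'],4),np.round(tt(r['xyz']),4),round(r['confidence'],2))
print(env.state()['time_s'])
```

```text
True [ 0.43580966 -0.0019764   0.05295128] [-0.284373    0.31071493  5.09496834]
top stick_nose [ 0.582  -0.0693  0.0313] [0.0005 0.0009] 0.53
top stick_handle [ 0.4368 -0.0069  0.0462] [-0.0903 -0.1285] 0.74
top bolt_centre [ 0.6005 -0.1581  0.0421] [0.0912 0.0009] 0.73
top small_bolt_a [0.5193 0.1797 0.0055] [-0.2561 -0.0095] 0.76
top small_bolt_a [0.6159 0.1753 0.0118] [-0.232   0.0841] 0.69
wrist stick_nose [ 0.4504 -0.1644  0.0077] [ 0.0667 -0.1473] 0.81
wrist stick_handle [ 0.4329 -0.0054  0.0471] [-0.0925 -0.132 ] 0.56
wrist weld_magnet [ 0.4056 -0.2081  0.0009] [ 0.1003 -0.2001] 0.73
wrist weld_magnet [ 0.4342 -0.0055  0.0459] [-0.0922 -0.1307] 0.26
scene small_bolt_a [0.5229 0.1838 0.0092] [-0.2593 -0.0052] 0.66
scene small_bolt_a [0.6141 0.1776 0.0076] [-0.2346  0.0828] 0.49
scene weld_magnet [ 0.4038 -0.2053  0.002 ] [ 0.0972 -0.2013] 0.81
37.075
```

View pics/wrist9.png

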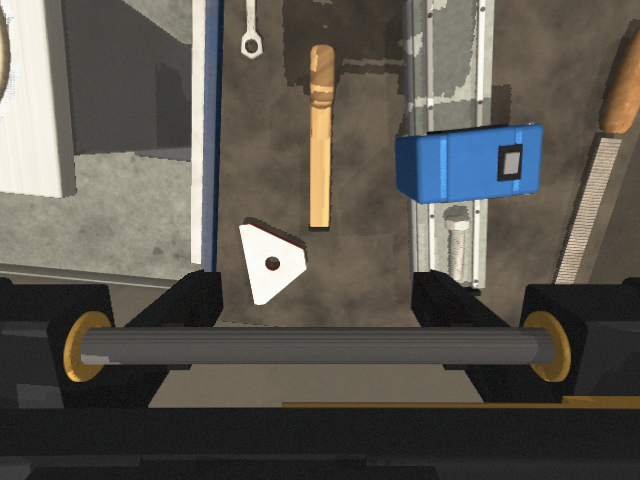

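View pics/top9.png

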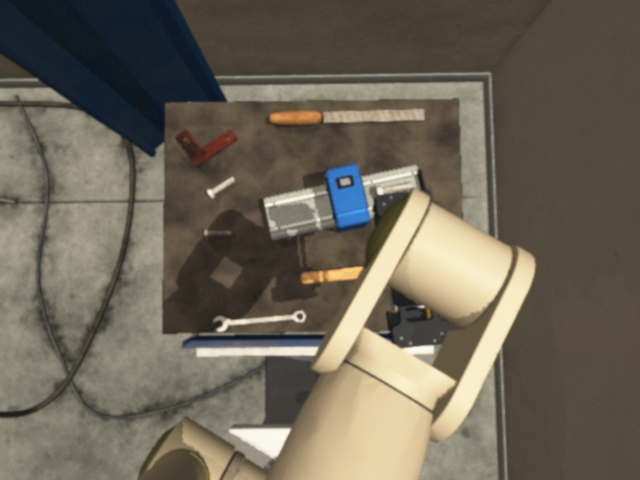

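The stick is back on the cabinet top: handle at (322,60), nose at (319,229) in the wrist picture. The bolt lies on the outfeed bed at (457,240), clear of the housing. The small bolts and the magnet are where they were.

```bash
python3 -c "
from bench import env
print(env.sign_off(), env.state()['time_s'])"
```

```text
the job is handed in; nothing more can be done
the job is handed in; nothing more can be done
```

The job is done and handed in, at about 37 s of the 54 s allowed. sign_off reported no verdict.

I laid the largest bolt between the guide strips at about x = -0.10 m in the tunnel frame and let go of it. I then gripped the push stick by its handle and pushed the bolt through with the nose, with the hand never nearer than about x = -0.10 m. After that I drew the stick back out and stood it on the cabinet top where it had been.

**Last checks:**
- **Bolt:** its centre is at about x = +0.091 m, within 1 mm of the centre line and clear of the far mouth. This comes from the top camera's network, and the wrist picture agrees.
- **Push stick:** it stands on its sole, with the handle about 47 mm and the nose about 8 mm above the cabinet top, off the machine.
- **Small bolts and welding magnet:** they show no movement beyond the measuring noise of about 4 mm.

**Disagreements:**
- In the top view the arm hid the nose, and the network gave one false nose report, on the tunnel. The wrist camera placed the nose correctly.
- The bed corners I picked in the top picture came out about 2 % smaller than the stated bed size. The tunnel position from that fit still agreed with the networks to 2–3 mm.

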